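# Load the clay mixer and start it at the marked speed

## Robot

A 6-joint arm with a two-finger parallel gripper is mounted at the origin on the work surface. World frame = base frame: x ahead of the robot, y to its left, z up, the work surface at z = 0. Lengths are in mm, angles in rad, forces in N, time in s.
With the tool pointing down it reaches from about 250 to 725 mm from the base axis. Payload 4 kg.
Tool frame: the origin (TCP) lies at the very end of the fingers, on their centre line; the grasp point (between the pads) lies 19 mm behind it; z points along the fingers, y is the line along which they close (so a half turn about z gives the same grasp; the last joint's range is limited). The gripper opens to 85 mm and grips with 20 to 120 N. Pads are 22 mm wide; open, the fingers measure 114 mm over their backs; the gripper's body (76 mm by 85 mm) begins 54 mm behind the grasp point. The pads swing forward as they close: fully open they stand 13 mm farther back than shut.
Start: joints at [-1.308, 0.241, 0.005, 1.335, 0, 1.571], TCP at [129.891, -482.833, 203.206] pointing down, gripper open.
Joint ranges: [-2.72, 2.72], [-1.05, 1.87], [-1.09, 1.28], [-1.99, 2.15], [-1.42, 1.44], [-3.14, 3.14]. Speed limits (rad/s): [2.79, 2.79, 3.14, 3.14, 3.14, 3.14].

## Interface

Orientations are given as a unit quaternion [x, y, z, w].
In Python, from cell import read_state, get_image, calibration, bot gives the robot as it stands. The module is installed in compiled form; this text tells all that it offers.
- The arm moves only by the shell command python3 -m jog 'ROWS' [OPENING] [FORCE]. ROWS is a JSON object of lists of equal length, an entry for each row: "slide": the shift along the tool's x, y, z in m, a list of three; "turn": the turn about the tool's z in degrees. A call has 1 to 8 rows; each row is the pose to reach, as a shift and turn from the pose commanded when the call began, along the tool's axes at that moment; what a row does not reach only later rows make up. A row lasts 1/10 s, in which the tool goes at most 50 mm and 8.59 degrees, less where a joint would pass 70% of its speed; a pose out of reach is approached as far as the arm can. A call with a gripper value outside its range is refused whole. OPENING is the opening, from 0 (shut) to 1 (fully open), set as the call begins (- or left out, the last holds). The fingers move at their own pace and stop on an object; FORCE is the grip in N (left out, the last holds). Time passes only in rows, so rows that repeat a pose let the fingers close. It gives the time, the measured TCP pose, the force, the opening and the grip force at its end, in the units of the state.
- read_state(): the state, without advancing time (a new reading comes with each control period).
- get_image(name): name is "scene" or "top" or "wrist"; returns (picture, depth): 400x640x3 uint8, red, green, blue; 400x640 float32, mm along the optical axis (not along the pixel's ray), 0 where there is no reading.
- calibration(name): a dict with "mtx" (3x3 intrinsics, pixels), "extrinsics" (4x4, takes a point from world to camera coordinates); the wrist camera has in their place "tool_from_camera" (4x4, takes a point from camera to tool coordinates, whose origin is the TCP and whose axes are the flange's). Camera axes: x right, y down, z forward; pixel columns grow to the right and rows downward; lengths in mm; the calibration is good to about 2 mm. A picture is of the moment at which its call begins: read the wrist's pose just before it. calibration takes no time and is no camera call.
- bot.hand_in(): hands the job in; it is judged then, once.
The state is a dict: "time_s": time; "q": joint angles; "joint_velocities": joint speeds; "effort": joint torques, N m; "position": TCP position; "tool_rot": TCP orientation; "wrist_force": force on the tool from outside, world axes, zero at the start; "wrist_torque": the same for the moment, N m; "width": finger opening in mm; "finger_force": force on a finger pad.
Only numpy, scipy, OpenCV 4.12 (cv2) and the standard library are available. Lean on these libraries where they do the work, as an engineer would, in place of code of your own. Each camera call takes 0.05 s, during which the arm holds its last target. There are 200 camera calls.

## Task

Clear every lump of dry clay off the modelling board into the mixer's trough while the drive lever stays in its white stop notch. Then throw the lever upright into the green run notch, and last turn the speed knob until its white line points at the red tab on the dial. Leave the jar, sponge and bowl where they are.

Things in the scene. Friction and masses are not known exactly. Their poses are not given: they have to be found in the camera images.
- clay0: lump of dry grey-brown clay: flat slab offcut, 85 x 44 x 26 mm along its x, y, z axes; origin at its centre; starts on the modelling board, may be absent
- clay1: lump of dry grey-brown clay: bent coil of 34 mm thick rope, 86 x 46 x 34 mm along its x, y, z axes; origin at its centre; starts on the modelling board, may be absent
- clay2: lump of dry grey-brown clay: block, 66 x 48 x 40 mm along its x, y, z axes; origin at its centre; starts on the modelling board, may be absent
- clay3: lump of dry grey-brown clay: stepped slab, 80 x 40 x 34 mm along its x, y, z axes; origin at its centre; starts on the modelling board, may be absent
- clay4: lump of dry grey-brown clay: two-lobed lump, 82 x 46 x 36 mm along its x, y, z axes; origin at its centre; starts on the modelling board, may be absent
- clay5: lump of dry grey-brown clay: round disc with bevelled top, round about its z axis, 60 x 60 x 34 mm along its x, y, z axes; origin at its centre; starts on the modelling board, may be absent
- board: wooden modelling board, 340 x 270 x 18 mm (x, y, z), fixed on the bench; origin at the centre of its underside
- mixer: clay mixer: open steel trough with blue rim, 240 x 240 mm outside (260 with the rim trim), 90 mm high, walls and floor 6 mm, origin under the trough's centre; a blue gearbox block 85 x 170 x 85 mm stands against its +x side. It may stand on the robot's left or right
- mixer_floor (a point): centre of the trough's inner floor, axes along the trough's; the inside is 228 x 228 mm and 84 mm deep
- console: grey drive console, 220 x 260 x 70 mm (x, y, z), origin at the centre of its underside, on the other side from the mixer; on its top the speed knob on a white dial (local y = -62 mm) and the drive lever in a slot (local y = +68 mm)
- lever (a joint): drive lever angle: 0 = white stop notch, leaning 0.6 rad to the console's -x; 0.6 = green run notch, upright; 1.2 = red notch, leaning to +x. Turns about the console's y axis and stays where it is left (about 2 N at the ball)
- lever_ball (a point): centre of the lever's black ball, 34 mm in diameter, 100 mm from the hinge
- lever_hinge (a point): hinge point of the lever, 50 mm above the bench, inside the console
- green_notch (a point): where the ball's centre is when the lever stands upright between the green plates
- knob (a joint): speed knob angle, 0 to 4.71 rad, grows clockwise seen from above; stays where it is left (0.05 N m)
- knob_grip (a point): on the knob's axis, at grip height (103 mm above the bench). The grip is a black bar 62 x 14 mm, its top 112 mm above the bench and 28 mm tall, along the pointer line, on a disc of 66 mm diameter; the point's x axis is the pointer direction
- knob_pointer (a point): pointing end of the knob's white line, 32 mm from the axis
- tab: red tab clipped on the dial's scale, marking the wanted speed; origin on the knob's axis, 74 mm above the bench, the tab (26 x 11 x 8 mm) lies along its +x at 45 to 71 mm from the axis
- tab_mark (a point): inner end of the red tab, 45 mm from the knob's axis
- jar: clear slip jar with red cap, 68 mm wide, 95 mm tall, origin under its centre; bystander
- sponge: yellow sponge, 110 x 70 x 35 mm, origin under its centre; bystander
- bowl: blue bowl, 96 mm wide, 45 mm tall, origin under its centre; bystander
Things that resemble listed ones, but are neither listed nor needed, are in the scene too. Leave any yellow look-alike of the clay0 alone. What is shaped like the clay3 but purple is not meant.

How it is judged:
By the outcome, as a careful person would: the job done as asked, in the order asked, and still so for the second after the job is handed in, with the robot touching nothing.
Of clay0, clay1, clay2, clay3, clay4, clay5 only 4 to 6 are there at a start; the rules pass over those that are not, and their reading is None.
At some moment in a run one of clay0, clay1, clay2, clay3, clay4, clay5 may be knocked a few centimetres aside while the robot is not near it.
Once in a run the grip may slacken for a moment while it holds something.
It also fails if it takes over 210 s, if anything falls off the work surface, if the arm or the gripper's body presses on something with over 40 N, if the wrist force passes 120 N, or if a joint passes its speed limit or range.

## Working session

There is one attempt and no reset: what is moved stays moved. The work goes in short steps, Python scripts to look and compute and a shell command to move; the robot and the scene stay as the last step left them, time stands still between calls to the robot, and variables do not carry over. Pictures are saved under pics/ and viewed, at most 14 in all, crops included, and the job is handed in when it is done.

```bash
mkdir -p pics; ls; cat > h.py <<'E'
import numpy as np, cv2
from cell import read_state, get_image, calibration, bot
def save(n,im): cv2.imwrite('pics/'+n,im[:,:,::-1])
def cloud(name):
    s=read_state(); im,d=get_image(name); c=calibration(name); K=np.array(c['mtx'])
    v,u=np.mgrid[0:400,0:640]; P=np.stack([(u-K[0,2])/K[0,0]*d,(v-K[1,2])/K[1,1]*d,d],-1)
    if name=='wrist':
        from scipy.spatial.transform import Rotation as R
        T=np.eye(4);T[:3,:3]=R.from_quat(s['tool_rot']).as_matrix();T[:3,3]=s['position']
        T=T@np.array(c['tool_from_camera'])
    else: T=np.linalg.inv(np.array(c['extrinsics']))
    W=P@T[:3,:3].T+T[:3,3]; W[d==0]=np.nan
    return im,W
E
python3 - <<'E'
from h import *
s=read_state(); print(s)
for n in('scene','top'):
    im,W=cloud(n); save(n+'0.png',im); np.savez('pics/'+n+'0.npz',im=im,W=W)
    print(n,W[200,320],np.linalg.inv(np.array(calibration(n)['extrinsics']))[:3,3])
print(calibration('wrist'))
E
```

```text
pics
{'time_s': 0.0, 'q': array([-1.30798741e+00,  2.41388674e-01,  3.70683379e-03,  1.33522328e+00,
       -2.03295333e-05,  1.57074328e+00]), 'joint_velocities': array([ 0.00049691, -0.00326317, -0.00231281, -0.00180517, -0.00218251,
       -0.00031976]), 'effort': array([ 3.82540293e-04, -3.72317469e+01,  2.52408689e+01,  1.68208138e-02,
        3.51410063e-05,  2.67499345e-06]), 'position': array([ 129.70621698, -482.14874581,  202.31854414]), 'tool_rot': array([ 9.91374822e-01,  1.31052853e-01, -1.48203245e-04, -1.04397691e-03]), 'wrist_force': array([ 0.33124439,  0.79750986, -0.27640915]), 'wrist_torque': array([ 0.00568055, -0.02571234,  0.00763348]), 'finger_force': 0.0, 'width': 85.51217445652567}
scene [453.61945087 -59.44261632  17.31441652] [1145.83239341  433.02589339 1019.14744861]
top [554.26602119  41.82865714  18.09356308] [ 390.1011255     4.37534078 1153.20274175]
{'mtx': array([[310.56854783,   0.        , 314.39389294],
       [  0.        , 310.56854783, 200.35751038],
       [  0.        ,   0.        ,   1.        ]]), 'tool_from_camera': array([[-1.51438801e-04, -9.50744733e-01, -3.09974885e-01,
         7.84853454e+01],
       [ 9.99999865e-01, -2.98256499e-04,  4.26250711e-04,
         3.53730542e-01],
       [-4.97707642e-04, -3.09974778e-01,  9.50744650e-01,
        -1.69806318e+02],
       [ 0.00000000e+00,  0.00000000e+00,  0.00000000e+00,
         1.00000000e+00]])}
```

View pics/top0.png

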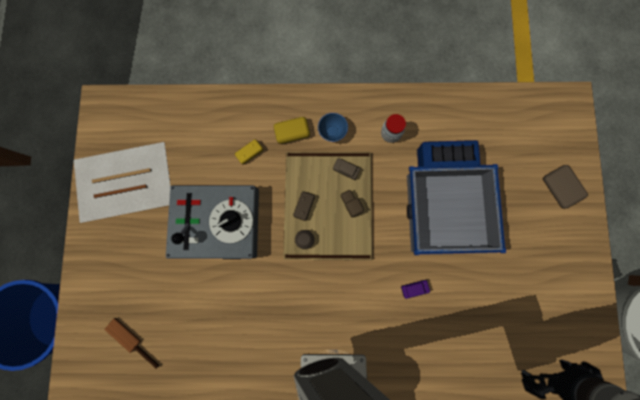

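View pics/scene0.png

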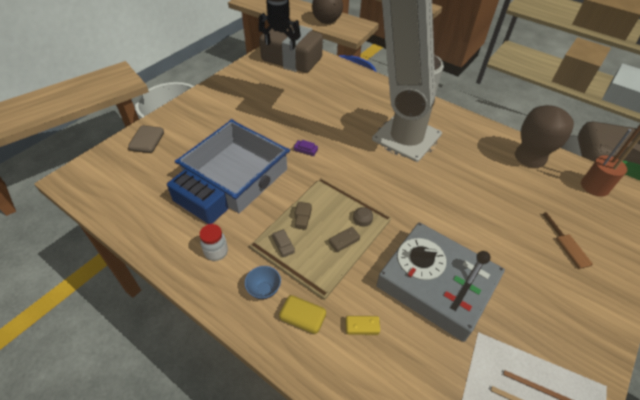

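The top view shows four lumps on the board: (347,168), (305,205), (353,203) and (306,239). The trough is at (456,208), and the console is at (212,221) with the knob at (232,221) and the lever ball near (180,238). The purple piece, the yellow piece and the brown piece at (566,186) are off the board and are not clay to clear.

```bash
cat >> h.py <<'E'
def lumps(W,im,zlo=24,box=None,pr=True):
    """clusters above board top -> list of (n, centre xy, ztop, long axis deg, L, Wd)"""
    x0,x1,y0,y1=box or (330,620,-90,220)
    m=(W[...,2]>zlo)&(W[...,2]<85)&(W[...,0]>x0)&(W[...,0]<x1)&(W[...,1]>y0)&(W[...,1]<y1)
    n,lab,st,ce=cv2.connectedComponentsWithStats(m.astype(np.uint8))
    out=[]
    for i in range(1,n):
        if st[i,4]<40: continue
        p=W[lab==i]; r=cv2.minAreaRect(p[:,:2].astype(np.float32)); (c,(a,b),t)=r
        if a<b: a,b,t=b,a,t+90
        t=(t+90)%180-90
        out.append((c,np.percentile(p[:,2],[50,95]),t,a,b))
        if pr: print(st[i,4],'px',ce[i].round(),'xy',np.round(c,1),'z50/95',out[-1][1].round(1),'ang %.0f L %.0f W %.0f'%(t,a,b),'rgb',im[lab==i].mean(0).round())
    return out
E
python3 - <<'E'
from h import *
for n in('top','scene'):
    f=np.load(f'pics/{n}0.npz'); im,W=f['im'],f['W']; print(n)
    lumps(W,im)
    hsv=cv2.cvtColor(im,cv2.COLOR_RGB2HSV)
    # blue rim, red things
    z=W[...,2]
    m=(hsv[...,0]>100)&(hsv[...,0]<125)&(hsv[...,1]>120)&(z>80)&(z<100)&(W[...,1]<-60)&(W[...,0]<600)
    p=W[m]; r=cv2.minAreaRect(p[:,:2].astype(np.float32)); print('rim',r,np.median(p[:,2]))
    for lab,hm in(('red',((hsv[...,0]<8)|(hsv[...,0]>172))&(hsv[...,1]>150)&(hsv[...,2]>70)),('green',(hsv[...,0]>50)&(hsv[...,0]<90)&(hsv[...,1]>100))):
        k,l,st,ce=cv2.connectedComponentsWithStats(hm.astype(np.uint8))
        for i in range(1,k):
            if st[i,4]>8:
                q=np.nanmedian(W[l==i],0)
                if q[2]>40: print(lab,st[i,4],ce[i].round(),q.round(1))
    m=(z>62)&(z<78)&(W[...,1]>200)&(W[...,0]>200)&(W[...,0]<650); p=W[m]
    print('console',cv2.minAreaRect(p[:,:2].astype(np.float32)),np.median(p[:,2]))
    m=(z>100)&(W[...,1]>200)&(W[...,0]>250)&(W[...,0]<650)
    k,l,st,ce=cv2.connectedComponentsWithStats(m.astype(np.uint8))
    for i in range(1,k):
        if st[i,4]>5: 
            p=W[l==i];print('high',st[i,4],ce[i].round(),p.mean(0).round(1),p[:,2].max().round(1), cv2.minAreaRect(p[:,:2].astype(np.float32)))
f=np.load('pics/top0.npz')['im'][140:270,155:380]; save('crop1.png',cv2.resize(f,(787,455),interpolation=cv2.INTER_CUBIC))
E
```

```text
top
375 px [351. 204.] xy [542.3 -54.2] z50/95 [50.7 55.8] ang 29 L 82 W 46 rgb [68. 57. 41.]
403 px [303. 206.] xy [533.5  92.7] z50/95 [43.5 46.9] ang -19 L 85 W 45 rgb [66. 56. 43.]
315 px [304. 239.] xy [430.9  90.3] z50/95 [48.7 54. ] ang -89 L 58 W 57 rgb [59. 51. 41.]
rim ((497.23968505859375, -354.3302001953125), (209.13832092285156, 258.2184753417969), 0.8436481356620789) 89.30509131400981
red 295 [396. 123.] [ 775.  -185.8   94.2]
red 23 [231. 201.] [542.7 302.9  82.4]
red 43 [181. 202.] [540.4 456.3  73.7]
red 44 [195. 202.] [540.6 414.9  73. ]
green 48 [180. 221.] [483.5 454.2  73.8]
green 51 [193. 221.] [483.6 416.1  72.8]
console ((484.4325256347656, 368.27099609375), (218.35633850097656, 261.378662109375), 0.16155648231506348) 71.19612507111583
high 123 [227. 220.] [482.7 304.9 111.4] 118.6 ((482.6137390136719, 306.4395446777344), (14.649319648742676, 63.85791015625), 29.7108097076416)
high 144 [177. 237.] [432.6 431.8 140.3] 153.4 ((435.9963684082031, 433.1443786621094), (28.973140716552734, 43.94803237915039), 88.61180114746094)
scene
376 px [302. 215.] xy [547.3 -58
[... 333 characters left out ...]
7471923828) 88.23981204909421
red 334 [210. 233.] [ 781.7 -186.3   93. ]
red 20 [411. 272.] [547.4 302.8  81. ]
red 39 [449. 296.] [543.6 410.6  71.3]
red 42 [465. 305.] [543.3 453.8  71. ]
green 38 [459. 280.] [486.8 410.8  70.9]
green 38 [475. 289.] [487.3 453.6  70.9]
console ((489.4964294433594, 364.3885803222656), (223.60589599609375, 259.7886657714844), 0.19693176448345184) 69.25197636641087
high 155 [424. 251.] [491.  304.  108.7] 116.1 ((489.2593688964844, 303.91973876953125), (16.019699096679688, 64.03375244140625), 27.482257843017578)
high 205 [481. 260.] [444.5 432.4 134.4] 152.3 ((440.21820068359375, 434.6033935546875), (39.20277404785156, 31.350847244262695), 29.175800323486328)
```

View pics/crop1.png

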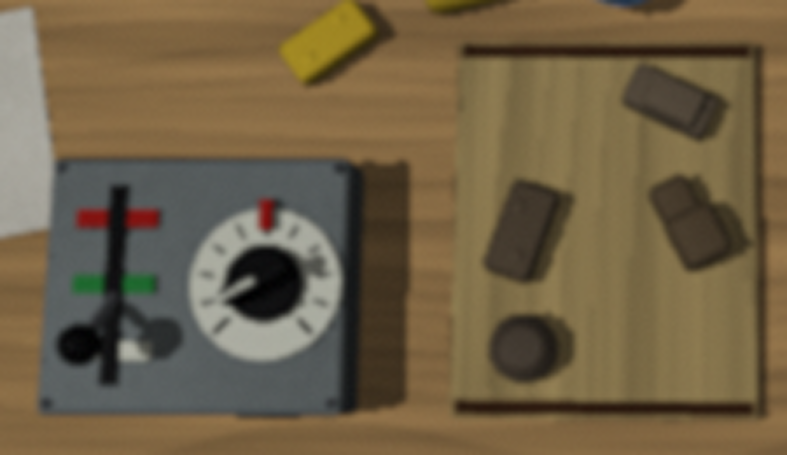

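Four lumps are present, matching clay0, clay4, clay5 and clay3. The crop shows the pointer at (228,297), about 118° in world, and the tab at (267,214), about 0°, so the knob needs roughly +118° clockwise. The two views differ by about 5 mm in x, so I'll check with the wrist camera.

```bash
cat >> h.py <<'E'
from scipy.spatial.transform import Rotation as R
def go(x,y,z,close=None,s=None):
    """print slide (m) and turn (deg) to TCP x,y,z with closing axis at world angle 'close' (deg)"""
    s=s or read_state(); M=R.from_quat(s['tool_rot']).as_matrix()
    d=M.T@(np.array([x,y,z])-s['position'])/1000
    now=np.degrees(np.arctan2(M[1,1],M[0,1])); t=0
    if close is not None: t=-((close-now+90)%180-90)
    print('slide',d.round(4).tolist(),'turn %.1f'%t,'close now %.1f'%now,'q6 %.2f'%s['q'][5],'t %.1f'%s['time_s'])
E
python3 - <<'E'
from h import *
f=np.load('pics/top0.npz'); im,W=f['im'],f['W']
lumps(W,im,box=(600,690,-120,60))
z=W[...,2]; m=(abs(z-6)<6)&(W[...,1]<-250)&(W[...,1]>-460)&(im.ptp(2)<25 if hasattr(im,'ptp') else np.ptp(im,2)<25)&(W[...,0]>380)&(W[...,0]<640)
print('floor',cv2.minAreaRect(W[m][:,:2].astype(np.float32)),np.median(z[m]))
for r in (180,210,235): print(r,[(u,W[r,u].round().tolist()) for u in (409,412,415,500,503)])
print([(v,W[v,440].round().tolist()) for v in (140,155,166,168,170,172,245,248,250,252,254)])
go(500,20,330,90); go(480,30,330)
E
```

```text
341 px [346. 169.] xy [649.9 -38.1] z50/95 [46.6 54.6] ang 64 L 78 W 40 rgb [74. 65. 51.]
floor ((511.2581787109375, -360.65948486328125), (243.57598876953125, 202.96717834472656), 1.3223156929016113) 5.215352417103759
180 [(409, [613.0, -232.0, 38.0]), (412, [603.0, -230.0, 91.0]), (415, [620.0, -258.0, 5.0]), (500, [622.0, -530.0, -6.0]), (503, [620.0, -536.0, 0.0])]
210 [(409, [517.0, -224.0, 66.0]), (412, [515.0, -228.0, 88.0]), (415, [515.0, -236.0, 88.0]), (500, [515.0, -480.0, 89.0]), (503, [525.0, -532.0, -4.0])]
235 [(409, [447.0, -235.0, -1.0]), (412, [445.0, -235.0, 41.0]), (415, [442.0, -234.0, 88.0]), (500, [443.0, -476.0, 88.0]), (503, [443.0, -483.0, 90.0])]
[(140, [753.0, -345.0, -3.0]), (155, [677.0, -314.0, 93.0]), (166, [645.0, -314.0, 88.0]), (168, [639.0, -313.0, 90.0]), (170, [633.0, -314.0, 87.0]), (172, [631.0, -318.0, 73.0]), (245, [416.0, -329.0, 2.0]), (248, [407.0, -327.0, 5.0]), (250, [400.0, -304.0, 87.0]), (252, [394.0, -304.0, 86.0]), (254, [389.0, -329.0, -2.0])]
slide [0.488, -0.389, -0.1269] turn 15.1 close now -74.9 q6 1.57 t 0.1
slide [0.4713, -0.4039, -0.1269] turn 0.0 close now -74.9 q6 1.57 t 0.1
```

```bash
python3 -m jog '{"slide":[[0.02,-0.02,-0.03],[0.05,-0.04,-0.06],[0.08,-0.06,-0.09],[0.11,-0.09,-0.11],[0.14,-0.12,-0.127],[0.17,-0.15,-0.127],[0.205,-0.18,-0.127],[0.24,-0.21,-0.127]],"turn":[0,0,0,0,0,0,0,0]}' 1 60 && python3 -m jog '{"slide":[[0.035,-0.03,0],[0.07,-0.06,0],[0.105,-0.09,0],[0.14,-0.12,0],[0.18,-0.15,0],[0.22,-0.17,0],[0.24,-0.18,0],[0.248,-0.18,0]],"turn":[3,6,9,12,15,15,15,15]}'
python3 - <<'E'
from h import *
im,W=cloud('wrist'); save('w1.png',im)
print(read_state()['position'].round(1),'board',np.nanmedian(W[...,2][150:250,200:300]))
lumps(W,im,box=(330,690,-110,220))
E
```

```text
time_s: 0.9
position: [307.5, -216.1, 330.2]
tool_rot: [0.991, 0.131, 0.0, 0.0]
wrist_force: [2.4, -0.5, -1.0]
width: 85.7
finger_force: 0.0
time_s: 1.7
position: [500.9, 11.7, 328.8]
tool_rot: [1.0, 0.009, -0.001, -0.004]
wrist_force: [0.4, 0.7, 0.6]
width: 85.4
finger_force: 0.0
[501.2  10.9 328.9] board 16.076874306836658
2030 px [357.  42.] xy [652.7 -42.1] z50/95 [48.8 52.2] ang 64 L 80 W 41 rgb [118. 108.  95.]
1823 px [264. 128.] xy [535.8  88.9] z50/95 [42.7 44.5] ang -20 L 85 W 44 rgb [116. 104.  87.]
1746 px [365. 126.] xy [544.8 -58.7] z50/95 [50.9 54.2] ang 28 L 82 W 46 rgb [114. 101.  81.]
1182 px [267. 195.] xy [434.3  85.6] z50/95 [47.9 52. ] ang -89 L 59 W 58 rgb [102.  92.  79.]
```

View pics/w1.png

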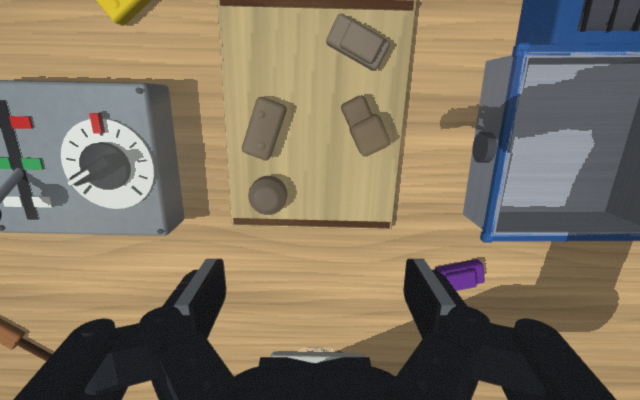

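The wrist view shows the same four lumps at (264,128), (365,126), (267,195) and (357,42), with top heights matching the sizes given. I'll start with clay4.

```bash
python3 -c "
from h import *
go(535,-64,120,118)"
```

```text
slide [0.0329, 0.0772, 0.2082] turn -27.0 close now -89.0 q6 3.14 t 1.8
```

```bash
python3 -m jog '{"slide":[[0.008,0.02,0.04],[0.015,0.035,0.08],[0.023,0.055,0.12],[0.03,0.07,0.16],[0.033,0.077,0.19],[0.033,0.077,0.208],[0.033,0.077,0.208]],"turn":[-6,-12,-18,-24,-27,-27,-27]}' 1 60
python3 - <<'E'
from h import *
im,W=cloud('wrist'); lumps(W,im,box=(330,690,-110,220)); go(535,-64,22,118)
E
```

```text
time_s: 2.45
position: [530.5, -65.6, 118.7]
tool_rot: [0.971, 0.24, -0.002, -0.005]
wrist_force: [-0.7, -0.3, -0.6]
width: 85.4
finger_force: 0.0
6012 px [365.  44.] xy [652.7 -41.9] z50/95 [50.1 52. ] ang 64 L 80 W 40 rgb [120. 111.  97.]
7143 px [146.  99.] xy [536.5  88. ] z50/95 [42.7 44.2] ang -20 L 84 W 43 rgb [114. 103.  88.]
5063 px [314. 179.] xy [545.9 -58. ] z50/95 [51.  53.8] ang 28 L 80 W 46 rgb [114. 101.  81.]
4173 px [111. 210.] xy [434.9  84.7] z50/95 [46.8 51.7] ang 42 L 59 W 57 rgb [100.  90.  76.]
slide [0.0031, 0.001, 0.0988] turn -0.2 close now -62.2 q6 2.53 t 2.5
```

```bash
python3 -m jog '{"slide":[[0.003,0.001,0.03],[0.003,0.001,0.06],[0.003,0.001,0.085],[0.003,0.001,0.097],[0.003,0.001,0.097]],"turn":[0,0,0,0,0]}' 1 60 && python3 -m jog '{"slide":[[0,0,0],[0,0,0],[0,0,0],[0,0,0],[0,0,0],[0,0,0],[0,0,0],[0,0,0]],"turn":[0,0,0,0,0,0,0,0]}' 0 60 && python3 -m jog '{"slide":[[0,0,-0.02],[0,0,-0.05],[0,0,-0.09],[0,0,-0.13],[0,0,-0.16],[0,0,-0.16]],"turn":[0,0,0,0,0,0]}' 
python3 -c "
from h import *
go(555,-300,180); go(555,-300,60)"
```

```text
time_s: 3.0
position: [536.6, -63.2, 24.4]
tool_rot: [0.971, 0.241, 0.0, -0.004]
wrist_force: [0.9, 1.1, 0.4]
width: 85.4
finger_force: 0.0
time_s: 3.8
position: [538.9, -63.6, 26.0]
tool_rot: [0.971, 0.241, 0.003, -0.003]
wrist_force: [1.0, -1.7, 6.0]
width: 0.1
finger_force: 3.2
time_s: 4.4
position: [539.9, -64.5, 189.4]
tool_rot: [0.97, 0.241, 0.005, -0.003]
wrist_force: [-0.1, 0.3, 0.4]
width: -0.1
finger_force: 0.0
slide [-0.0971, 0.2152, 0.0076] turn 0.0 close now -62.1 q6 2.53 t 4.4
slide [-0.0984, 0.2156, 0.1276] turn 0.0 close now -62.1 q6 2.53 t 4.4
```

```bash
python3 - <<'E'
from h import *
im,W=cloud('wrist'); save('w2.png',im); lumps(W,im,box=(330,690,-110,220))
E
```

```text
3777 px [348.  65.] xy [652.9 -42. ] z50/95 [49.4 52. ] ang 64 L 80 W 40 rgb [123. 113.  99.]
4135 px [180. 110.] xy [536.9  88.7] z50/95 [42.7 44.3] ang -20 L 84 W 45 rgb [121. 109.  91.]
3131 px [310. 173.] xy [545.6 -57.3] z50/95 [51.  53.9] ang 27 L 80 W 46 rgb [117. 104.  83.]
2609 px [149. 197.] xy [434.9  85. ] z50/95 [47.2 51.8] ang 46 L 59 W 57 rgb [105.  95.  80.]
```

View pics/w2.png

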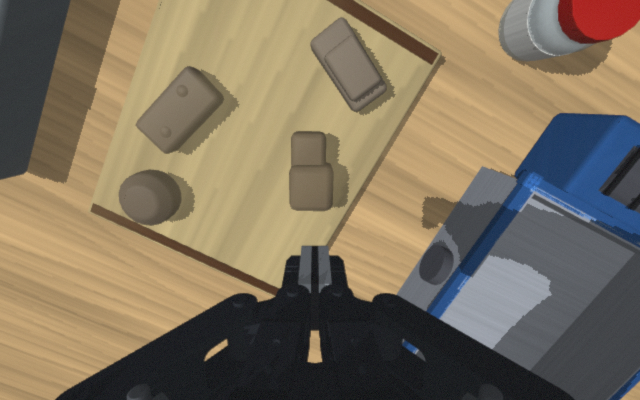

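The gripper is empty with the fingers shut at (315,265), and clay4 at (310,173) has not moved. I'll check where the fingertips really are.

```bash
python3 - <<'E'
from h import *
s=read_state(); print(s['position'].round(1), s['width'])
M=R.from_quat(s['tool_rot']).as_matrix()
im,W=cloud('wrist')
for v in (246,250,256,265,275,285): print(v,[((M.T@(W[v,u]-s['position'])).round(1)).tolist() for u in (308,316,323)])
for n in('top','scene'):
    im,W=cloud(n); z=W[...,2]
    m=(z>150)&(z<300)&(abs(W[...,0]-540)<70)&(abs(W[...,1]+64)<70); p=W[m]
    if len(p):
        q=p[p[:,2]<np.percentile(p[:,2],4)]; print(n,len(p),'low',q.mean(0).round(1),p[:,2].min())
    lumps(W,im,box=(500,600,-110,0))
save('s2.png',cv2.resize(im[120:280,220:380],(640,640)[:2])[:600])
E
```

```text
[538.6 -64.3 186.7] 0.15424643304769306
246 [[9.9, -2.9, -31.8], [9.9, 1.0, -31.9], [9.5, 4.4, -31.1]]
250 [[9.6, -2.9, -35.6], [9.6, 1.0, -35.6], [9.9, 4.3, -36.1]]
256 [[9.3, -2.8, -40.9], [9.9, 0.9, -42.1], [9.9, 4.1, -42.1]]
265 [[10.3, -2.6, -50.9], [9.5, 0.9, -49.5], [10.2, 3.9, -50.8]]
275 [[9.7, -2.4, -58.0], [9.5, 0.8, -57.6], [9.9, 3.7, -58.3]]
285 [[9.4, -2.3, -64.8], [9.3, 0.8, -64.7], [9.2, 3.6, -64.4]]
top 7 low [524.9 -24.2 287.5] 287.52787182871043
scene 572 low [545.  -60.8 218.8] 212.63377751956216
382 px [302. 215.] xy [548.8 -56.2] z50/95 [46.4 54. ] ang 26 L 82 W 46 rgb [99. 86. 66.]
```

View pics/s2.png

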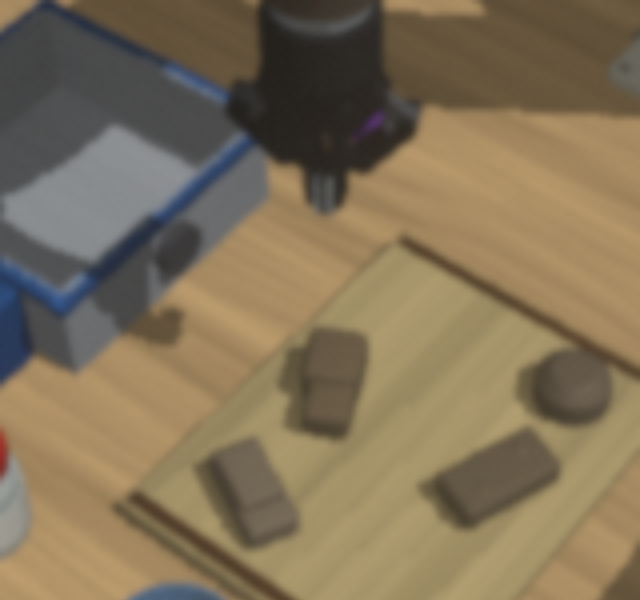

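Both the wrist depth and the scene view put the shut fingertips about 30 mm behind the nominal TCP, so the fingers closed just above the lump. I'll allow for that and grasp lower, watching the force.

```bash
python3 -m jog '{"slide":[[0,0,0.02],[0,0,0.04],[0,0,0.07],[0,0,0.1],[0,0,0.12],[0,0,0.13],[0,0,0.13],[0,0,0.13]],"turn":[0,0,0,0,0,0,0,0]}' 1 60
python3 - <<'E'
from h import *
s=read_state();M=R.from_quat(s['tool_rot']).as_matrix()
im,W=cloud('wrist'); P=(W-s['position'])@M
m=(abs(abs(P[...,1])-46)<8)&(P[...,2]<-20)&(P[...,2]>-75)&(abs(P[...,0])<13)
for y in (-1,1):
    p=P[m&(np.sign(P[...,1])==y)]; print(len(p), p[:,2].max() if len(p) else 0, np.percentile(p,[5,50,95],axis=0).round(1).tolist() if len(p) else '')
go(537,-62,-6,118)
E
```

```text
time_s: 5.4
position: [537.3, -63.3, 54.6]
tool_rot: [0.97, 0.241, 0.001, -0.004]
wrist_force: [0.2, 0.4, -0.2]
width: 85.4
finger_force: 0.0
2223 -39.665692609484225 [[-9.7, -52.8, -73.5], [5.7, -42.7, -61.3], [10.3, -42.2, -44.6]]
2168 -39.9815330752644 [[-9.7, 42.6, -73.4], [5.6, 43.1, -61.2], [10.2, 52.7, -44.8]]
slide [-0.0005, -0.0013, 0.0613] turn -0.1 close now -62.1 q6 2.53 t 5.5
```

```bash
python3 -m jog '{"slide":[[0,-0.001,0.02],[0,-0.001,0.04],[0,-0.001,0.055],[0,-0.001,0.063],[0,-0.001,0.063]],"turn":[0,0,0,0,0]}' 1 60 && python3 -m jog '{"slide":[[0,0,0],[0,0,0],[0,0,0],[0,0,0],[0,0,0],[0,0,0],[0,0,0],[0,0,0]],"turn":[0,0,0,0,0,0,0,0]}' 0 60 && python3 -m jog '{"slide":[[0,0,-0.02],[0,0,-0.05],[0,0,-0.09],[0,0,-0.13],[0,0,-0.17],[0,0,-0.17]],"turn":[0,0,0,0,0,0]}' 
python3 -c "
from h import *
go(565,-310,165); go(565,-310,20)"
```

```text
time_s: 5.95
position: [536.6, -61.9, -8.5]
tool_rot: [0.97, 0.241, 0.001, -0.004]
wrist_force: [0.7, -0.5, 1.3]
width: 85.6
finger_force: 0.0
time_s: 6.75
position: [537.9, -62.1, -7.2]
tool_rot: [0.97, 0.241, 0.002, -0.004]
wrist_force: [-0.3, 0.5, 5.4]
width: 45.3
finger_force: 62.1
time_s: 7.35
position: [540.6, -63.9, 167.8]
tool_rot: [0.97, 0.241, 0.006, -0.002]
wrist_force: [1.1, 0.0, -1.1]
width: 45.0
finger_force: 61.7
slide [-0.0937, 0.2288, 0.0013] turn 0.0 close now -62.1 q6 2.53 t 7.3
slide [-0.0956, 0.229, 0.1463] turn 0.0 close now -62.1 q6 2.53 t 7.3
```

```bash
python3 -m jog '{"slide":[[-0.008,0.02,0],[-0.023,0.055,0],[-0.04,0.095,0],[-0.056,0.135,0],[-0.072,0.175,0],[-0.084,0.205,0],[-0.092,0.225,0],[-0.094,0.229,0]],"turn":[0,0,0,0,0,0,0,0]}' && python3 -m jog '{"slide":[[0,0,0.02],[0,0,0.05],[0,0,0.09],[0,0,0.13],[0,0,0.155],[0,0,0.163],[0,0,0.163]],"turn":[0,0,0,0,0,0,0]}' && python3 -m jog '{"slide":[[0,0,0],[0,0,0],[0,0,0],[0,0,0],[0,0,-0.03],[0,0,-0.08],[0,0,-0.13],[0,0,-0.17]],"turn":[0,0,0,0,0,0,0,0]}' 1
python3 - <<'E'
from h import *
im,W=cloud('wrist'); lumps(W,im,zlo=12,box=(410,626,-465,-247)); go(652,-42,120,154)
E
```

```text
time_s: 8.15
position: [559.9, -312.2, 157.2]
tool_rot: [0.971, 0.239, -0.0, -0.005]
wrist_force: [0.5, 0.8, -1.9]
width: 45.3
finger_force: 61.7
time_s: 8.85
position: [559.5, -306.8, -5.3]
tool_rot: [0.97, 0.242, -0.001, -0.006]
wrist_force: [-0.1, -0.4, -0.9]
width: 45.0
finger_force: 61.7
time_s: 9.65
position: [562.1, -310.5, 171.8]
tool_rot: [0.97, 0.241, 0.003, -0.002]
wrist_force: [0.5, -0.0, -0.2]
width: 85.3
finger_force: 0.0
3235 px [311. 172.] xy [ 569.  -303.6] z50/95 [39.  41.9] ang 29 L 82 W 45 rgb [125. 113.  98.]
slide [0.2024, -0.1987, 0.061] turn -36.1 close now -62.1 q6 2.15 t 9.7
```

```bash
python3 -m jog '{"slide":[[0.025,-0.025,0],[0.05,-0.05,0],[0.08,-0.08,0],[0.11,-0.11,0],[0.14,-0.14,0.02],[0.17,-0.17,0.04],[0.195,-0.19,0.055],[0.202,-0.199,0.061]],"turn":[-5,-10,-15,-20,-25,-30,-36,-36]}' 1 60
python3 - <<'E'
from h import *
im,W=cloud('wrist'); lumps(W,im,box=(330,720,-110,220)); go(652,-42,-8,154)
E
```

```text
time_s: 10.5
position: [646.8, -35.3, 107.0]
tool_rot: [0.847, 0.531, 0.002, -0.004]
wrist_force: [0.3, 0.5, -0.2]
width: 85.2
finger_force: 0.0
7264 px [114. 119.] xy [537.   88.8] z50/95 [42.8 44.2] ang -20 L 85 W 44 rgb [101.  91.  76.]
3739 px [ 26. 180.] xy [444.6  79.2] z50/95 [43.2 51.4] ang 55 L 59 W 36 rgb [72. 66. 58.]
4608 px [326. 201.] xy [653.5 -41.1] z50/95 [49.6 51.9] ang 64 L 79 W 40 rgb [115. 105.  91.]
slide [-0.0048, 0.0089, 0.1144] turn 0.1 close now -25.9 q6 1.96 t 10.6
```

```bash
python3 -m jog '{"slide":[[-0.004,0.008,0.03],[-0.004,0.008,0.06],[-0.004,0.008,0.09],[-0.004,0.008,0.107],[-0.004,0.008,0.114],[-0.004,0.008,0.114]],"turn":[0,0,0,0,0,0]}' 1 60 && python3 -m jog '{"slide":[[0,0,0],[0,0,0],[0,0,0],[0,0,0],[0,0,0],[0,0,0],[0,0,0],[0,0,0]],"turn":[0,0,0,0,0,0,0,0]}' 0 60 && python3 -m jog '{"slide":[[0,0,-0.02],[0,0,-0.05],[0,0,-0.09],[0,0,-0.13],[0,0,-0.17],[0,0,-0.17]],"turn":[0,0,0,0,0,0]}' 
python3 -c "
from h import *
go(570,-405,165); go(570,-405,5)"
```

```text
time_s: 11.15
position: [651.4, -46.2, -6.2]
tool_rot: [0.849, 0.528, 0.002, -0.004]
wrist_force: [-0.9, -0.1, -0.5]
width: 85.4
finger_force: 0.0
time_s: 11.95
position: [653.0, -45.2, -4.6]
tool_rot: [0.848, 0.529, 0.003, -0.003]
wrist_force: [-0.5, -0.8, 5.7]
width: 38.8
finger_force: 63.4
time_s: 12.55
position: [655.4, -46.7, 170.9]
tool_rot: [0.848, 0.529, 0.007, -0.0]
wrist_force: [0.1, 0.3, -0.4]
width: 38.6
finger_force: 62.7
slide [-0.3594, 0.0808, 0.0022] turn 0.0 close now -26.1 q6 1.95 t 12.6
slide [-0.3614, 0.0796, 0.1622] turn 0.0 close now -26.1 q6 1.95 t 12.6
```

```bash
python3 -m jog '{"slide":[[-0.03,0.005,0],[-0.075,0.013,0],[-0.12,0.02,0],[-0.17,0.03,0],[-0.22,0.04,0],[-0.27,0.047,0],[-0.32,0.055,0],[-0.368,0.063,0]],"turn":[0,0,0,0,0,0,0,0]}' && python3 -m jog '{"slide":[[0,0,0],[0,0,0.03],[0,0,0.06],[0,0,0.1],[0,0,0.135],[0,0,0.155],[0,0,0.163],[0,0,0.163]],"turn":[0,0,0,0,0,0,0,0]}'; python3 -c "
from h import *
go(550,-405,5)"
```

```text
time_s: 13.35
position: [545.4, -404.2, 159.0]
tool_rot: [0.848, 0.529, 0.002, -0.005]
wrist_force: [1.4, -0.5, -0.8]
width: 39.6
finger_force: 62.5
time_s: 14.15
position: [545.6, -400.1, -4.7]
tool_rot: [0.848, 0.529, 0.001, -0.006]
wrist_force: [0.6, 0.7, -2.0]
width: 38.6
finger_force: 62.5
slide [-0.0024, 0.006, -0.0098] turn 0.0 close now -26.1 q6 1.39 t 14.2
```

```bash
python3 -m jog '{"slide":[[0,0,0],[0,0,0],[0,0,0],[0,0,0],[0,0,-0.03],[0,0,-0.08],[0,0,-0.13],[0,0,-0.17]],"turn":[0,0,0,0,0,0,0,0]}' 1 && python3 - <<'E'
from h import *
im,W=cloud('wrist'); lumps(W,im,zlo=12,box=(410,626,-465,-247)); go(536,89,160,70)
E
```

```text
time_s: 14.95
position: [547.6, -403.6, 171.9]
tool_rot: [0.848, 0.529, 0.003, -0.002]
wrist_force: [0.2, -0.6, -0.4]
width: 85.4
finger_force: 0.0
4147 px [287.  77.] xy [ 569.  -304.1] z50/95 [39.1 42. ] ang 28 L 82 W 46 rgb [127. 115.  99.]
2865 px [313. 172.] xy [ 548.5 -398.4] z50/95 [37.4 40. ] ang 64 L 79 W 40 rgb [140. 130. 119.]
slide [0.4378, -0.2306, 0.0193] turn 83.9 close now -26.1 q6 1.39 t 15.0
```

```bash
python3 -m jog '{"slide":[[0.03,-0.015,0],[0.07,-0.035,0],[0.11,-0.055,0],[0.15,-0.08,0],[0.19,-0.1,0],[0.23,-0.12,0],[0.27,-0.14,0],[0.31,-0.16,0]],"turn":[-7,-14,-21,-28,-35,-42,-49,-56]}' 1 60;  python3 -c "
from h import *
go(536,89,60,70)"
```

```text
time_s: 15.8
position: [539.5, -52.6, 171.3]
tool_rot: [0.499, 0.867, 0.004, -0.002]
wrist_force: [0.4, -0.1, -0.4]
width: 85.3
finger_force: 0.0
slide [0.1234, 0.0676, 0.1124] turn -39.8 close now 30.2 q6 0.94 t 15.8
```

```bash
python3 -m jog '{"slide":[[0.025,0.014,0],[0.05,0.028,0],[0.08,0.044,0.02],[0.11,0.06,0.04],[0.123,0.067,0.06],[0.123,0.067,0.07],[0.123,0.067,0.07]],"turn":[-7,-14,-21,-28,-35,-40,-40]}' 1 60; python3 - <<'E'
from h import *
im,W=cloud('wrist'); lumps(W,im,box=(330,690,-110,220)); go(536,89,-13,70)
E
```

```text
time_s: 16.5
position: [534.9, 86.9, 100.4]
tool_rot: [0.174, 0.985, 0.004, -0.002]
wrist_force: [0.8, -0.4, -0.4]
width: 85.5
finger_force: 0.0
6131 px [265.  76.] xy [434.   86.7] z50/95 [49.1 51.9] ang 2 L 59 W 58 rgb [106.  97.  83.]
5707 px [319. 202.] xy [535.4  89.5] z50/95 [42.9 44.2] ang -20 L 84 W 44 rgb [108.  97.  81.]
slide [0.0002, 0.0016, 0.1145] turn -0.2 close now 69.8 q6 0.51 t 16.6
```

```bash
python3 -m jog '{"slide":[[0,0.002,0.03],[0,0.002,0.06],[0,0.002,0.09],[0,0.002,0.107],[0,0.002,0.112],[0,0.002,0.112]],"turn":[0,0,0,0,0,0]}' 1 60 && python3 -m jog '{"slide":[[0,0,0],[0,0,0],[0,0,0],[0,0,0],[0,0,0],[0,0,0],[0,0,0],[0,0,0]],"turn":[0,0,0,0,0,0,0,0]}' 0 60 && python3 -m jog '{"slide":[[0,0,-0.02],[0,0,-0.05],[0,0,-0.09],[0,0,-0.13],[0,0,-0.17],[0,0,-0.17]],"turn":[0,0,0,0,0,0]}' 
python3 -c "
from h import *
go(470,-305,165); go(470,-305,0)"
```

```text
time_s: 17.15
position: [537.4, 88.7, -9.8]
tool_rot: [0.175, 0.984, 0.004, -0.001]
wrist_force: [-0.5, 0.3, 0.0]
width: 85.6
finger_force: 0.0
time_s: 17.95
position: [538.4, 89.4, -8.6]
tool_rot: [0.174, 0.985, 0.005, 0.001]
wrist_force: [-0.4, -0.1, 5.6]
width: 43.0
finger_force: 62.3
time_s: 18.55
position: [541.0, 88.4, 166.4]
tool_rot: [0.174, 0.985, 0.006, 0.005]
wrist_force: [-0.1, -0.2, -2.6]
width: 42.8
finger_force: 61.6
slide [-0.0684, -0.3938, -0.0035] turn 0.0 close now 69.9 q6 0.51 t 18.6
slide [-0.0672, -0.3961, 0.1614] turn 0.0 close now 69.9 q6 0.51 t 18.6
```

```bash
python3 -m jog '{"slide":[[-0.005,-0.03,0],[-0.012,-0.075,0],[-0.02,-0.12,0],[-0.03,-0.17,0],[-0.04,-0.22,0],[-0.047,-0.27,0],[-0.055,-0.315,0],[-0.06,-0.36,0]],"turn":[0,0,0,0,0,0,0,0]}' && python3 -m jog '{"slide":[[-0.006,-0.03,0],[-0.006,-0.04,0],[-0.006,-0.04,0],[-0.006,-0.04,0]],"turn":[0,0,0,0]}';  python3 -c "
from h import *
go(470,-311,0)"
```

```text
time_s: 19.35
position: [468.6, -272.8, 155.8]
tool_rot: [0.175, 0.985, 0.004, -0.001]
wrist_force: [-0.2, 0.5, -1.1]
width: 42.7
finger_force: 61.5
time_s: 19.75
position: [461.3, -309.4, 155.8]
tool_rot: [0.174, 0.985, 0.005, -0.002]
wrist_force: [-0.3, 0.8, -1.6]
width: 42.5
finger_force: 61.5
slide [-0.0094, 0.0001, 0.1558] turn 0.0 close now 69.9 q6 -0.25 t 19.8
```

```bash
python3 -m jog '{"slide":[[-0.008,0,0.02],[-0.008,0,0.05],[-0.008,0,0.09],[-0.008,0,0.13],[-0.008,0,0.15],[-0.008,0,0.155],[-0.008,0,0.155]],"turn":[0,0,0,0,0,0,0]}' && python3 -m jog '{"slide":[[0,0,0],[0,0,0],[0,0,0],[0,0,0],[0,0,-0.03],[0,0,-0.08],[0,0,-0.13],[0,0,-0.17]],"turn":[0,0,0,0,0,0,0,0]}' 1 && python3 - <<'E'
from h import *
im,W=cloud('wrist'); lumps(W,im,zlo=12,box=(410,626,-465,-247)); go(434,86,160)
E
```

```text
time_s: 20.45
position: [469.2, -310.4, 1.1]
tool_rot: [0.173, 0.985, 0.005, -0.002]
wrist_force: [0.3, -0.0, -0.9]
width: 43.2
finger_force: 61.5
time_s: 21.25
position: [469.6, -314.0, 175.0]
tool_rot: [0.175, 0.985, 0.004, 0.001]
wrist_force: [0.7, 0.1, -0.9]
width: 85.3
finger_force: 0.0
3266 px [316. 175.] xy [ 468.7 -312.4] z50/95 [30.8 32.3] ang -19 L 85 W 44 rgb [116. 106.  95.]
2730 px [350. 252.] xy [ 567.9 -304.2] z50/95 [38.5 41.8] ang 27 L 81 W 46 rgb [107.  95.  78.]
2565 px [269. 263.] xy [ 547.4 -398.1] z50/95 [30.5 39.8] ang 64 L 80 W 40 rgb [115. 106.  94.]
slide [0.1749, 0.3642, 0.0218] turn 0.0 close now 69.9 q6 -0.24 t 21.3
```

```bash
python3 -m jog '{"slide":[[0.01,0.02,0],[0.03,0.06,0],[0.05,0.1,0],[0.07,0.145,0],[0.09,0.19,0],[0.11,0.23,0],[0.13,0.27,0],[0.15,0.31,0]],"turn":[0,0,0,0,0,0,0,0]}' && python3 -m jog '{"slide":[[0.015,0.03,0.02],[0.025,0.054,0.05],[0.025,0.054,0.08],[0.025,0.054,0.08]],"turn":[0,0,0,0]}'; python3 - <<'E'
from h import *
im,W=cloud('wrist'); lumps(W,im,box=(330,690,-110,220)); go(434,86,-8)
E
```

```text
time_s: 22.1
position: [434.3, 30.8, 174.7]
tool_rot: [0.175, 0.985, 0.004, -0.0]
wrist_force: [0.7, 0.5, 0.2]
width: 85.4
finger_force: 0.0
time_s: 22.5
position: [426.1, 89.2, 91.7]
tool_rot: [0.173, 0.985, 0.003, -0.004]
wrist_force: [-0.8, -0.1, 0.4]
width: 85.6
finger_force: 0.0
4646 px [315. 217.] xy [433.2  86.5] z50/95 [48.3 51.7] ang -87 L 59 W 59 rgb [103.  94.  83.]
slide [-0.0075, -0.0012, 0.1017] turn 0.0 close now 69.9 q6 0.55 t 22.6
```

```bash
python3 -m jog '{"slide":[[-0.006,-0.001,0.02],[-0.006,-0.001,0.05],[-0.006,-0.001,0.08],[-0.006,-0.001,0.095],[-0.006,-0.001,0.101],[-0.006,-0.001,0.101]],"turn":[0,0,0,0,0,0]}' 1 60 && python3 -m jog '{"slide":[[0,0,0],[0,0,0],[0,0,0],[0,0,0],[0,0,0],[0,0,0],[0,0,0],[0,0,0]],"turn":[0,0,0,0,0,0,0,0]}' 0 60 && python3 -m jog '{"slide":[[0,0,-0.02],[0,0,-0.05],[0,0,-0.09],[0,0,-0.13],[0,0,-0.17],[0,0,-0.17]],"turn":[0,0,0,0,0,0]}' 
python3 -c "
from h import *
go(460,-395,165); go(460,-395,0)"
```

```text
time_s: 23.15
position: [436.0, 86.6, -5.4]
tool_rot: [0.175, 0.985, 0.004, -0.0]
wrist_force: [-0.5, -0.8, -0.5]
width: 84.7
finger_force: 0.0
time_s: 23.95
position: [436.7, 87.1, -4.2]
tool_rot: [0.175, 0.985, 0.005, 0.001]
wrist_force: [-0.7, -1.5, 6.5]
width: 56.6
finger_force: 63.4
time_s: 24.55
position: [439.4, 86.4, 170.4]
tool_rot: [0.174, 0.985, 0.006, 0.005]
wrist_force: [0.8, 0.4, -0.3]
width: 56.7
finger_force: 65.1
slide [-0.1846, -0.4451, 0.0004] turn 0.0 close now 69.9 q6 0.54 t 24.6
slide [-0.1833, -0.4475, 0.1654] turn 0.0 close now 69.9 q6 0.54 t 24.6
```

```bash
python3 -m jog '{"slide":[[-0.01,-0.02,0],[-0.025,-0.06,0],[-0.04,-0.1,0],[-0.06,-0.145,0],[-0.077,-0.185,0],[-0.094,-0.225,0],[-0.11,-0.265,0],[-0.125,-0.305,0]],"turn":[0,0,0,0,0,0,0,0]}' && python3 -m jog '{"slide":[[-0.018,-0.04,0],[-0.036,-0.08,0],[-0.052,-0.12,0],[-0.06,-0.14,0],[-0.06,-0.14,0],[-0.06,-0.14,0]],"turn":[0,0,0,0,0,0]}';  python3 -c "
from h import *
go(460,-395,2)"
```

```text
time_s: 25.35
position: [447.3, -245.4, 160.8]
tool_rot: [0.174, 0.985, 0.004, -0.001]
wrist_force: [0.9, 1.2, -0.6]
width: 56.8
finger_force: 65.0
time_s: 25.95
position: [455.3, -395.6, 158.9]
tool_rot: [0.175, 0.985, 0.005, -0.002]
wrist_force: [0.0, 0.8, -1.0]
width: 56.7
finger_force: 65.0
slide [-0.0049, 0.0008, 0.1569] turn 0.0 close now 69.9 q6 -0.37 t 25.9
```

```bash
python3 -m jog '{"slide":[[-0.005,0,0.02],[-0.005,0,0.05],[-0.005,0,0.09],[-0.005,0,0.13],[-0.005,0,0.15],[-0.005,0,0.157],[-0.005,0,0.157]],"turn":[0,0,0,0,0,0,0]}' && python3 -m jog '{"slide":[[0,0,0],[0,0,0],[0,0,0],[0,0,0],[0,0,-0.03],[0,0,-0.08],[0,0,-0.13],[0,0,-0.2]],"turn":[0,0,0,0,0,0,0,0]}' 1 && python3 - <<'E'
from h import *
im,W=cloud('wrist'); lumps(W,im,zlo=12,box=(410,626,-465,-247))
im,W=cloud('top'); save('t3.png',im); lumps(W,im); lumps(W,im,box=(600,690,-120,60))
go(350,0,300); go(430,400,300,90)
E
```

```text
time_s: 26.65
position: [460.3, -394.6, 2.2]
tool_rot: [0.174, 0.985, 0.005, -0.002]
wrist_force: [-0.1, 0.3, -0.7]
width: 56.7
finger_force: 65.0
time_s: 27.45
position: [460.4, -397.7, 185.0]
tool_rot: [0.175, 0.985, 0.004, -0.001]
wrist_force: [-0.1, -0.9, 0.2]
width: 85.6
finger_force: 0.0
3406 px [391. 155.] xy [ 468.7 -312.3] z50/95 [30.7 32.2] ang -20 L 85 W 45 rgb [124. 114. 101.]
2372 px [315. 174.] xy [ 459. -396.] z50/95 [36.5 39.9] ang -85 L 59 W 58 rgb [119. 112. 105.]
2613 px [420. 232.] xy [ 568.1 -304.5] z50/95 [38.8 41.8] ang 28 L 81 W 46 rgb [116. 103.  85.]
2449 px [339. 244.] xy [ 547.5 -398.2] z50/95 [32.3 39.8] ang 64 L 80 W 40 rgb [135. 124. 110.]
slide [0.2439, 0.3377, -0.11] turn 0.0 close now 69.9 q6 -0.37 t 27.6
slide [0.3063, 0.7408, -0.1101] turn -20.1 close now 69.9 q6 -0.37 t 27.6
```

View pics/t3.png

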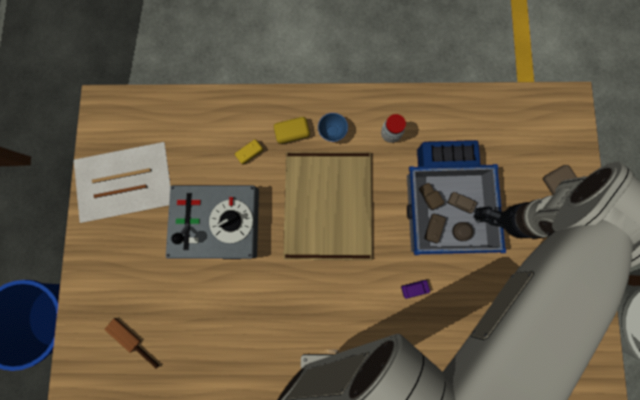

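The board is empty, and all four lumps lie in the trough around (425–475, 190–235). The jar, sponge and bowl are untouched and the lever is still at stop. Next is the lever.

```bash
python3 -m jog '{"slide":[[0.01,0.02,-0.02],[0.025,0.06,-0.04],[0.04,0.1,-0.06],[0.06,0.145,-0.08],[0.077,0.185,-0.1],[0.094,0.225,-0.11],[0.11,0.265,-0.11],[0.125,0.305,-0.11]],"turn":[0,0,0,0,0,0,0,0]}' && python3 -m jog '{"slide":[[0.018,0.043,0],[0.036,0.086,0],[0.054,0.13,0],[0.072,0.175,0],[0.09,0.22,0],[0.108,0.262,0],[0.126,0.305,0],[0.144,0.348,0]],"turn":[-3,-6,-9,-12,-15,-18,-20,-20]}'; python3 - <<'E'
from h import *
im,W=cloud('wrist'); save('w4.png',im); go(420,400,300,90)
z=W[...,2]
for nm,m in (('ball/lever',(z>115)&(W[...,1]>380)&(W[...,1]<480)&(W[...,0]>380)&(W[...,0]<520)),('bar',(z>100)&(z<116)&(abs(W[...,1]-305)<45)&(abs(W[...,0]-486)<45))):
    p=W[m&(z<160)]
    if len(p)>10: print(nm,len(p),p.mean(0).round(1),'zmax',p[:,2].max().round(1),'top5',p[p[:,2]>np.percentile(p[:,2],95)].mean(0).round(1),cv2.minAreaRect(p[:,:2].astype(np.float32)))
E
```

```text
time_s: 28.35
position: [447.9, -67.8, 296.3]
tool_rot: [0.175, 0.985, 0.004, 0.0]
wrist_force: [0.4, -0.2, -0.7]
width: 85.2
finger_force: 0.0
time_s: 29.15
position: [432.0, 308.7, 298.8]
tool_rot: [0.0, 1.0, 0.004, 0.0]
wrist_force: [1.5, 0.2, 1.2]
width: 85.3
finger_force: 0.0
slide [0.0107, 0.0845, -0.0012] turn 0.3 close now 90.3 q6 0.62 t 29.2
ball/lever 774 [429.4 428.8 143.9] zmax 152.1 top5 [431.2 431.8 150.4] ((431.139404296875, 431.22039794921875), (32.453758239746094, 31.467382431030273), 3.224850654602051)
bar 627 [483.5 303.2 110. ] zmax 115.1 top5 [478.3 314.8 113.4] ((484.9698181152344, 303.5683288574219), (14.32635498046875, 63.40328598022461), 30.463088989257812)
```

View pics/w4.png

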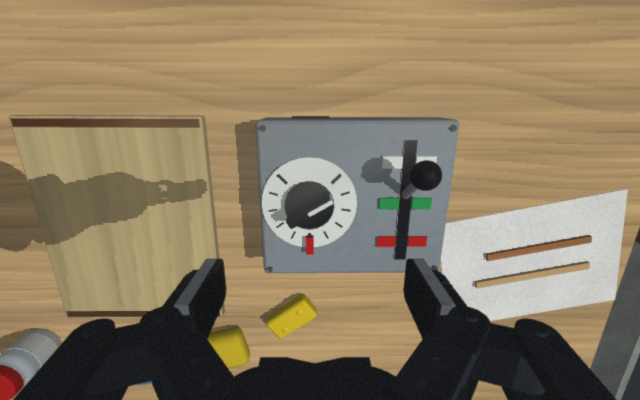

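The wrist view shows the ball at (427,175), the green plates at (403,203), and the knob's white line at (320,208) with the tab at (310,245). The ball centre measures about (431, 432, 133), which agrees with its 100 mm lever arm.

```bash
python3 -m jog '{"slide":[[0,0.03,0],[0,0.06,0.02],[0,0.09,0.05],[0,0.11,0.08],[0,0.116,0.1],[0,0.116,0.11],[0,0.116,0.11]],"turn":[0,0,0,0,0,0,0]}' 1 30; python3 - <<'E'
from h import *
im,W=cloud('wrist'); z=W[...,2]
p=W[(z>115)&(W[...,1]>390)&(W[...,1]<480)&(W[...,0]>380)&(W[...,0]<520)&(z<160)]
if len(p): print(p[:,2].max(),p[p[:,2]>np.percentile(p[:,2],95)].mean(0).round(1),cv2.minAreaRect(p[:,:2].astype(np.float32)))
go(431,432,82,90)
E
```

```text
time_s: 29.9
position: [431.8, 422.7, 188.0]
tool_rot: [0.001, 1.0, 0.003, -0.001]
wrist_force: [0.2, 0.0, 0.3]
width: 85.1
finger_force: 0.0
151.75894628411876 [431.5 432.8 150.5] ((430.5614318847656, 432.81524658203125), (32.78022003173828, 31.49283790588379), 63.80056381225586)
slide [0.0015, 0.0081, 0.1077] turn -0.1 close now 89.9 q6 0.77 t 29.9
```

```bash
python3 -m jog '{"slide":[[0.001,0.009,0.02],[0.001,0.009,0.05],[0.001,0.009,0.08],[0.001,0.009,0.1],[0.001,0.009,0.107],[0.001,0.009,0.107]],"turn":[0,0,0,0,0,0]}' 1 30 && python3 -m jog '{"slide":[[0,0,0],[0,0,0],[0,0,0],[0,0,0],[0,0,0],[0,0,0],[0,0,0],[0,0,0]],"turn":[0,0,0,0,0,0,0,0]}' 0 30;  python3 -c "
from h import *
go(487,432,99)"
```

```text
time_s: 30.55
position: [432.0, 433.3, 83.4]
tool_rot: [0.001, 1.0, 0.004, 0.0]
wrist_force: [0.1, 0.0, 0.5]
width: 85.1
finger_force: 0.0
time_s: 31.35
position: [431.5, 433.8, 83.8]
tool_rot: [0.001, 1.0, 0.004, 0.0]
wrist_force: [-2.0, -2.6, 5.5]
width: 32.2
finger_force: 29.4
slide [-0.0555, -0.0016, -0.0152] turn 0.0 close now 89.9 q6 0.79 t 31.4
```

```bash
python3 -m jog '{"slide":[[-0.008,0,-0.005],[-0.017,0,-0.009],[-0.027,0,-0.013],[-0.037,0,-0.0155],[-0.046,0,-0.017],[-0.056,0,-0.0175],[-0.056,0,-0.0175],[-0.056,0,-0.0175]],"turn":[0,0,0,0,0,0,0,0]}'; python3 - <<'E'
from h import *
s=read_state(); print(s['position'].round(1),s['wrist_force'].round(1))
for n in('scene','top'):
    im,W=cloud(n); hsv=cv2.cvtColor(im,cv2.COLOR_RGB2HSV)
    g=(hsv[...,0]>50)&(hsv[...,0]<90)&(hsv[...,1]>100)&(W[...,2]>60)
    print(n,np.nanmedian(W[g],0).round(1),g.sum())
E
```

```text
time_s: 32.15
position: [489.2, 433.7, 100.1]
tool_rot: [0.001, 1.0, 0.005, 0.001]
wrist_force: [0.7, 2.3, -3.2]
width: 32.1
finger_force: 30.2
[489.2 433.7 100.1] [ 0.7  2.3 -3.2]
scene [486.2 448.2  71.4] 63
top [483.5 412.3  74. ] 60
```

Release, back off upward, and check how upright the lever stands.

```bash
python3 -m jog '{"slide":[[0,0,0],[0,0,0],[0,0,0],[0,0,0],[0,0,-0.03],[0,0,-0.07],[0,0,-0.11],[0,0,-0.13]],"turn":[0,0,0,0,0,0,0,0]}' 1 && python3 -m jog '{"slide":[[0.02,-0.02,0],[0.04,-0.05,-0.02],[0.05,-0.08,-0.04],[0.05,-0.1,-0.06],[0.05,-0.12,-0.07],[0.05,-0.12,-0.07]],"turn":[0,0,0,0,0,0]}'; python3 - <<'E'
from h import *
go(486,303,200,28)
for n in('wrist','scene','top'):
    im,W=cloud(n); z=W[...,2]; hsv=cv2.cvtColor(im,cv2.COLOR_RGB2HSV)
    if n=='wrist': save('w5.png',im)
    p=W[(z>125)&(W[...,1]>405)&(W[...,1]<465)&(W[...,0]>400)&(W[...,0]<560)&(z<180)]
    if len(p)>5: print(n,p[:,2].max(),p.mean(0).round(1),cv2.minAreaRect(p[:,:2].astype(np.float32)))
    for lab,h0 in(('green',(hsv[...,0]>50)&(hsv[...,0]<90)&(hsv[...,1]>100)),('red',((hsv[...,0]<8)|(hsv[...,0]>172))&(hsv[...,1]>150)&(hsv[...,2]>70))):
        k,l,st,ce=cv2.connectedComponentsWithStats((h0&(z>60)&(W[...,1]>250)).astype(np.uint8))
        for i in range(1,k):
            if st[i,4]>15: q=W[l==i]; print(' ',lab,st[i,4],q.mean(0).round(1),cv2.minAreaRect(q[:,:2].astype(np.float32)))
    m=(z>101)&(z<116)&(abs(W[...,1]-305)<45)&(abs(W[...,0]-486)<45)
    if m.sum()>20: print('  bar',W[m].mean(0).round(1),cv2.minAreaRect(W[m][:,:2].astype(np.float32)))
E
```

```text
time_s: 33.05
position: [488.6, 433.2, 235.1]
tool_rot: [0.001, 1.0, 0.006, 0.002]
wrist_force: [-0.5, 0.8, -0.0]
width: 85.6
finger_force: 0.0
time_s: 33.65
position: [438.2, 310.2, 301.7]
tool_rot: [0.002, 1.0, 0.005, 0.002]
wrist_force: [-0.1, 1.2, -0.4]
width: 85.3
finger_force: 0.0
slide [-0.0474, -0.0081, 0.1018] turn 61.8 close now 89.8 q6 0.62 t 33.6
wrist 167.70040473401536 [479.9 428.9 159.3] ((482.5572509765625, 431.3998107910156), (31.22623062133789, 32.450950622558594), 27.77444076538086)
  green 218 [484.9 410.5  71.5] ((485.50714111328125, 410.76873779296875), (27.408689498901367, 16.765560150146484), 89.30402374267578)
  green 196 [483.7 453.7  74.9] ((481.4963684082031, 445.714111328125), (45.9783821105957, 19.505815505981445), 71.16014099121094)
  red 124 [542.7 302.4  80.9] ((543.2884521484375, 302.3663330078125), (8.356826782226562, 25.761722564697266), 89.55391693115234)
  red 183 [541.8 410.5  71.5] ((541.8534545898438, 410.7359619140625), (15.046148300170898, 25.852949142456055), 0.6929225325584412)
  red 179 [540.7 452.4  74.8] ((526.9432373046875, 439.7601318
[... 939 characters left out ...]
405456543, 63.618804931640625), 29.419292449951172)
  green 38 [477.3 379.3 163.8] ((472.4592590332031, 353.2342529296875), (155.2921600341797, 10.557193756103516), 76.62030029296875)
  red 23 [543.4 303.8  81.1] ((543.9209594726562, 303.6170654296875), (21.519805908203125, 7.118470668792725), 1.8629515171051025)
  red 43 [540.6 455.9  72.8] ((540.7240600585938, 456.6492919921875), (24.832857131958008, 12.669116020202637), 89.2417221069336)
  red 44 [540.7 414.3  73.1] ((540.467529296875, 413.5726013183594), (25.554426193237305, 12.903425216674805), 88.7876205444336)
  bar [483.8 303.4 111.1] ((483.8842468261719, 304.6341247558594), (14.28193473815918, 59.47639846801758), 30.920324325561523)
```

View pics/w5.png

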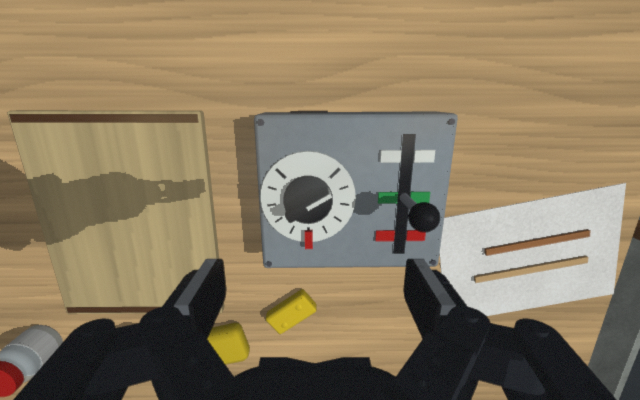

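The lever stands upright: the ball lies within 2 mm of the green plates in both views (wrist −2, scene +2). The bar axis is at 120.6° and the tab at about −1.2°, so the knob needs about 122° clockwise. I'll wind the wrist back first so that the whole turn fits.

```bash
python3 -m jog '{"slide":[[-0.01,0,0],[-0.02,-0.002,0.02],[-0.03,-0.004,0.04],[-0.04,-0.006,0.06],[-0.047,-0.007,0.08],[-0.047,-0.007,0.1],[-0.047,-0.007,0.12],[-0.047,-0.007,0.12]],"turn":[-8,-16,-24,-32,-40,-48,-56,-64]}' 1 40 && python3 -m jog '{"slide":[[0,0,0],[0,0,0],[0,0,0],[0,0,0],[0,0,0],[0,0,0],[0,0,0],[0,0,0]],"turn":[-8,-16,-24,-32,-40,-48,-56.8,-56.8]}';  python3 - <<'E'
from h import *
im,W=cloud('wrist'); z=W[...,2]
m=(z>101)&(z<116)&(abs(W[...,1]-305)<45)&(abs(W[...,0]-486)<45)
p=W[m]; r=cv2.minAreaRect(p[:,:2].astype(np.float32)); print(len(p),np.percentile(p[:,2],95),r)
m=(z>70)&(z<76)&(np.min(im,2)>150)&(abs(W[...,1]-305)<80)&(abs(W[...,0]-486)<80); print('dial',cv2.minAreaRect(W[m][:,:2].astype(np.float32)))
go(485.5,304,59,30.6)
E
```

```text
time_s: 34.6
position: [481.9, 305.1, 173.7]
tool_rot: [-0.532, 0.847, 0.004, -0.003]
wrist_force: [0.1, -0.8, -0.3]
width: 85.4
finger_force: 0.0
time_s: 35.4
position: [483.7, 306.3, 177.4]
tool_rot: [0.869, -0.494, -0.003, -0.002]
wrist_force: [0.3, -0.3, 0.3]
width: 85.6
finger_force: 0.0
1326 112.98150342042774 ((485.2782897949219, 303.15283203125), (13.84670639038086, 63.83258819580078), 30.305837631225586)
dial ((485.2581787109375, 302.4454040527344), (127.0558853149414, 126.92622375488281), 87.48916625976562)
slide [0.0036, -0.0002, 0.1186] turn 0.0 close now -149.4 q6 -1.55 t 35.5
```

```bash
python3 -m jog '{"slide":[[0.004,0,0.02],[0.004,0,0.05],[0.004,0,0.08],[0.004,0,0.1],[0.004,0,0.112],[0.004,0,0.117],[0.004,0,0.117]],"turn":[0,0,0,0,0,0,0]}' 1 40 && python3 -m jog '{"slide":[[0,0,0],[0,0,0],[0,0,0],[0,0,0],[0,0,0],[0,0,0],[0,0,0],[0,0,0]],"turn":[0,0,0,0,0,0,0,0]}' 0 40
```

```text
time_s: 36.15
position: [486.2, 303.5, 61.7]
tool_rot: [0.869, -0.495, -0.002, -0.003]
wrist_force: [-0.1, 0.1, 0.0]
width: 85.4
finger_force: 0.0
time_s: 36.95
position: [486.7, 303.6, 62.7]
tool_rot: [0.869, -0.495, -0.002, -0.004]
wrist_force: [-0.1, -0.1, 3.9]
width: 13.1
finger_force: 42.8
```

```bash
python3 -m jog '{"slide":[[0,0,0],[0,0,0],[0,0,0],[0,0,0],[0,0,0],[0,0,0],[0,0,0],[0,0,0]],"turn":[4,11,18,25,32,39,46,53]}' && python3 -m jog '{"slide":[[0,0,0],[0,0,0],[0,0,0],[0,0,0],[0,0,0],[0,0,0],[0,0,0],[0,0,0]],"turn":[7,14,21,28,35,42,49,56]}' && python3 -m jog '{"slide":[[0,0,0],[0,0,0],[0,0,0],[0,0,0]],"turn":[6,12.8,12.8,12.8]}'; python3 -c "
from h import *
go(485,303,61,88.8); print(read_state()['wrist_torque'])"
```

```text
time_s: 37.75
position: [486.7, 303.6, 62.7]
tool_rot: [-0.555, 0.832, 0.003, 0.003]
wrist_force: [-1.1, 0.1, 3.7]
width: 13.0
finger_force: 42.9
time_s: 38.55
position: [486.7, 303.5, 62.7]
tool_rot: [-0.1, 0.995, 0.004, 0.001]
wrist_force: [-0.8, -1.2, 4.3]
width: 13.0
finger_force: 42.9
time_s: 38.95
position: [486.7, 303.6, 62.7]
tool_rot: [0.008, 1.0, 0.004, 0.0]
wrist_force: [-1.1, 0.2, 5.5]
width: 12.9
finger_force: 43.1
slide [0.0017, -0.0006, 0.0017] turn 0.3 close now 89.1 q6 0.57 t 39.0
[-0.3349939  -0.01319992 -0.06839818]
```

Release, lift, and check the pointer against the tab.

```bash
python3 -m jog '{"slide":[[0,0,0],[0,0,0],[0,0,0],[0,0,0],[0,0,-0.02],[0,0,-0.06],[0,0,-0.1],[0,0,-0.12]],"turn":[0,0,0,0,0,0,0,0]}' 1 && python3 -m jog '{"slide":[[0.01,0,-0.03],[0.02,0,-0.06],[0.03,0,-0.08],[0.03,0,-0.08]],"turn":[0,0,0,0]}';  python3 - <<'E'
from h import *
for n in('wrist','scene'):
    im,W=cloud(n); z=W[...,2]; hsv=cv2.cvtColor(im,cv2.COLOR_RGB2HSV)
    m=(z>101)&(z<116)&(abs(W[...,1]-305)<45)&(abs(W[...,0]-486)<45)
    b=cv2.minAreaRect(W[m][:,:2].astype(np.float32)); print(n,'bar',b)
    r=((hsv[...,0]<8)|(hsv[...,0]>172))&(hsv[...,1]>150)&(hsv[...,2]>60)&(abs(W[...,1]-303)<25)&(z>70)
    q=cv2.minAreaRect(W[r][:,:2].astype(np.float32)); print('tab',q,'dir',np.degrees(np.arctan2(q[0][1]-b[0][1],q[0][0]-b[0][0])))
    p=W[(z>125)&(W[...,1]>405)&(W[...,1]<465)&(W[...,0]>400)&(W[...,0]<560)&(z<180)]
    print('ball',cv2.minAreaRect(p[:,:2].astype(np.float32))[0])
    if n=='wrist':
        wl=m&(im.min(2)>110); print('white line mean',W[wl].mean(0) if wl.any() else 0,wl.sum()); save('w6.png',im)
E
```

```text
time_s: 39.75
position: [487.8, 303.2, 186.0]
tool_rot: [0.009, 1.0, 0.006, 0.002]
wrist_force: [0.5, 0.6, 0.9]
width: 85.4
finger_force: 0.0
time_s: 40.15
position: [457.1, 303.3, 265.9]
tool_rot: [0.009, 1.0, 0.006, 0.003]
wrist_force: [0.5, 0.8, 0.7]
width: 85.5
finger_force: 0.0
wrist bar ((486.54248046875, 302.3426208496094), (13.44962215423584, 63.61323165893555), 89.1157455444336)
tab ((543.5822143554688, 302.30047607421875), (24.44633674621582, 9.870355606079102), 2.6487042903900146) dir -0.04233395134324493
ball (482.5043029785156, 431.2831115722656)
white line mean [501.25874175 302.15019524 112.26491067] 141
scene bar ((490.5552062988281, 302.7423400878906), (14.309250831604004, 65.26468658447266), 89.00060272216797)
tab ((547.048828125, 302.4781188964844), (6.084235668182373, 22.336633682250977), 89.10347747802734) dir -0.2679709364304969
ball (489.7511901855469, 432.5081481933594)
```

View pics/w6.png

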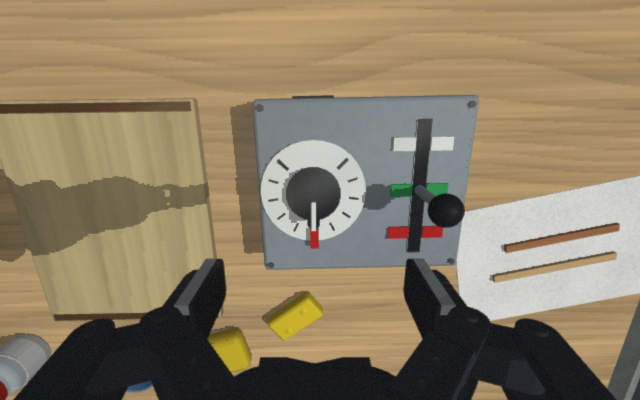

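The white line at (314,215) meets the red tab at (314,240), within about 1°. The lever is upright at the green plates. After one last look at the trough and board I'll hand in.

```bash
python3 - <<'E'
from h import *
im,W=cloud('top'); lumps(W,im,zlo=14,box=(410,626,-465,-247)); print('board'); lumps(W,im,box=(330,690,-110,190))
print(bot.hand_in())
E
```

```text
766 px [428. 209.] xy [ 522.  -294.8] z50/95 [32.5 42.6] ang -5 L 168 W 72 rgb [57. 49. 39.]
367 px [461. 203.] xy [ 546.  -394.2] z50/95 [33.3 41.7] ang 63 L 81 W 41 rgb [77. 69. 58.]
327 px [462. 231.] xy [ 456.5 -390.6] z50/95 [35.3 41.2] ang -2 L 58 W 57 rgb [60. 53. 46.]
board
the job is handed in; nothing more can be done
None
```

The job is done and handed in: all four lumps found on the board are in the trough, the lever stands upright in the green run notch, and the knob's white line points at the red tab to within about 1°.

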